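# Clamp a work block in a hand-pumped hydraulic fixture

### The job

Clamp the wooden block for drilling: push it along its channel until it is fully home against the end stop under the ram, push the pump's release lever round as far as it goes to the closed position (parallel to the reservoir), and then press the pump knob down and let it come right back up, again and again, until the indicator pin has popped fully out and the ram holds the block. Do it all with the fingertips: lift nothing, do not touch the indicator pin, and leave the other things on the bench where they are.

Things in the scene. Friction and masses are not known exactly. Their poses are not given: they have to be found in the camera images.
- fixture: Hydraulic clamping fixture, bolted down. Origin: underside of its base plate (x -120 to 120, y -145 to 125 mm, 12 mm thick). Its x axis points away from the robot (yaw -0.3 to 0.3), z up. Left (+y): work channel along x. Right (-y): grey oil reservoir along x, centred on y = -65, 60 wide, x -90 to 90, top 65 mm above the bench. A pipe joins them at x = 40 mm, up to 99 mm high. Highest part: pump knob, 130 mm.
- stop (a point): Middle of the end stop's face (x = 78, y = 75 mm on the fixture), at the base plate's top, 12 mm above the bench; axes as the fixture's. The stop is the front of a 50 mm wide column. Rails 14 mm high, 64 mm apart, end 8 mm and begin 123 mm before it. The ram's arm covers the last 57 mm before it (top 108 mm above the bench). Block home: its origin at x = -0.065 in this frame.
- workpiece: Wooden block in the channel, 61 mm wide, 130 mm long along its own y axis (along the fixture's x), 38 mm high, 0.1 to 0.2 kg. Origin: centre of its underside, on the base plate 12 mm above the bench; its near end face lies 65 mm from the origin towards the fixture's -x. Starts 18 to 45 mm short of the stop; 1.5 mm play beside it; slides with 1 to 2 N. Once the ram presses, it no longer slides.
- clamp_foot: Round black foot of the ram, 25 mm in diameter, sprung. Origin: centre of its underside, 38 mm before the stop, 56 mm above the bench at the start (6 mm above the block's top). The pump drives it down on the block, where it ends pressing with about 6 N.
- lever_pivot (a point): Vertical axis of the release lever, at the lever's mid height, 58 mm above the bench, at x = -35, y = -108 mm on the fixture. The valve body below it (32x30 mm) is 48 mm high; the reservoir's side is 13 mm away towards +y.
- lever_end (a point): Point on the release lever's black grip, 55 mm from the pivot, at mid height (58 mm above the bench). The grip covers 27 to 61 mm from the pivot, 13 mm wide, 11 mm high; free space below it down to the base plate, which reaches 37 mm out from the pivot to -y.
- release (a joint): Release lever, rad. 0: open, pointing to the fixture's -y. Grows as it swings towards the fixture's +x (away from the robot; counter-clockwise from above). 1.5: closed stop, parallel to the reservoir, pointing to +x. Starts at 0 to 0.35; stays where left; about 1 N at the grip moves it. Not closed (below 1.25), pumping builds no pressure.
- knob_top (a point): Centre of the top of the black mushroom pump knob, 41 mm in diameter, 130 mm above the bench when up, at x = -45, y = -65 mm on the fixture. Moves straight down with the stroke.
- plunger (a joint): Pump stroke, m. 0: up (a spring returns it within 0.5 s), 0.025: fully down. Takes 6 N at first, 10 to 15 N at the bottom, more when hurried, about 20 N at full pressure (a relief valve then gives way; further strokes do no harm). A stroke of 22 mm or more from fully up counts in full; five such are needed, more if shorter. It must come fully up between strokes.
- pin (a joint): How far the steel indicator pin (11 mm in diameter) stands out of its housing on the reservoir's top, m. 0: flush. Stays in for the first three full strokes, then stands at about 9 and 18 mm with the knob released (more while it is pressed). 0.018: fully out, a dark ring near its foot shows above the housing. Not to be touched.
- pin_top (a point): Top of the indicator pin, 77 mm above the bench when flush, 95 mm when fully out; at x = 52, y = -65 mm on the fixture, 97 mm behind the knob.
- pencil_a: flat red carpenter's pencil, 15x172x7 mm, lying lengthwise on the base plate in the gap between the reservoir and the work channel; a bystander, leave it alone. Origin: centre of its underside.
- sanding_block: brown cork sanding block, 64x110x29 mm, on the bench near the robot, to the right; a bystander, leave it alone. Origin: centre of its underside.
- offcut_2: wood offcut, 39x150x38 mm, on the bench to the left of the fixture, beyond the carton; a bystander, leave it alone. Origin: centre of its underside.
- screw_box_a: brown carton, 69x105x46 mm, behind the vice; a bystander, leave it alone. Origin: centre of its underside.
- chisel_25: chisel with wooden handle, 260 mm long, on the bench to the right of the fixture; a bystander, leave it alone. Origin: centre of its underside.

How it is judged:
By the outcome, as a careful person would: the job done as asked, in the order asked, and still so for the second after the job is handed in, with the robot touching nothing.
It also fails if it takes over 56 s, if anything falls off the work surface, if the arm or the gripper's body presses on something with over 40 N, if the wrist force passes 120 N, or if a joint passes its speed limit or range.

### The arm

A 6-joint arm with a two-finger parallel gripper is mounted at the origin on a cart in front of the work surface, level with it; the furniture and walls round the work are solid. World frame = base frame: x ahead of the robot, y to its left, z up, the work surface at z = 0. Lengths are in m, angles in rad, forces in N, time in s.
With the tool pointing down it reaches from about 0.325 to 0.85 m from the base axis. Payload 4.4 kg.
Tool frame: the origin (TCP) lies at the very end of the fingers, on their centre line; the grasp point (between the pads) lies 19 mm behind it; z points along the fingers, y is the line along which they close (so a half turn about z gives the same grasp; the last joint's range is limited). The gripper opens to 94 mm and grips with 3 to 60 N. Pads are 16 mm wide; open, the fingers measure 119 mm over their backs; the gripper's body (75 mm by 177 mm) begins 78 mm behind the grasp point.
Start: joints at [-1.298, 0.207, 1.542, -0, 1.393, -0.15], TCP at [0.236, -0.524, 0.205] pointing down, gripper open.
Joint ranges: [-2.73, 2.73], [-0.86, 2.22], [0.23, 2.46], [-1.11, 4.25], [0.08, 2.63], [-2.82, 2.82]. Speed limits (rad/s): [2.79, 2.79, 3.14, 3.14, 3.14, 3.14].

### API

Orientations are given as a 3x3 rotation matrix whose columns are the frame's x, y, z axes.
In Python, from plant import get_state, optics, workorder, nets gives the robot as it stands.
- The arm moves only by the tool send_rows, never from a script. Its argument "motion" is a list of rows, each a list of 5 numbers: the finger opening in m, from 0 to 0.094, then the shift along the tool's x, y, z in m, then the turn about the tool's z in degrees. In form: [[hand, x, y, z, twist], ...]. A call has 1 to 8 rows; each row shifts and turns the commanded pose from where the row before left it, along the tool's axes as they then stand; what a row does not reach is not made up. A row lasts 1/12 s, in which the tool goes at most 41.7 mm and 7.16 degrees, less where a joint would pass 70% of its speed; a pose out of reach is approached as far as the arm can. A call with a gripper value outside its range is refused whole. The fingers move at their own pace and stop on an object; "grip_force" is the grip in N (left out, the last holds). Time passes only in rows, so rows that do not move let the fingers close. It gives the time, the measured TCP pose, the force, the opening and the grip force at its end, in the units of the state.
- get_state(): the state, without advancing time (a new reading comes with each control period).
- optics.grab_frame(name): name is "side" or "top"; returns the picture (420x560x3 uint8, red, green, blue); there is no depth.
- optics.calibration(name): a dict with "camera_matrix" (3x3 intrinsics, pixels), "dist_coeffs" ([k1, k2, p1, p2, k3] as OpenCV has them; the pictures are not rectified), "eye" and "attitude" of the camera in the world. Camera axes: x right, y down, z forward; pixel columns grow to the right and rows downward; lengths in m; the calibration is good to about 2 mm. A picture is of the moment at which its call begins. calibration takes no time and is no camera call.
- workorder.job_done(): hands the job in; it is judged then, once.
Trained networks look in the newest picture that a camera, given by its name, has taken for a name from the list of things; names that differ only in an ending like _2 or _b are one class to them, and where a whole thing is asked for, a point or a joint stands for the part that bears it (a point fixed in the world has none). Each returns a list of dicts, best first, with "conf" (0 to 1); they miss things now and then, are a little off and sometimes report something else, mostly with a low value. They report only what shows in the picture. A call takes as long as a camera call.
- nets.spot_in(camera, query): "xy" ([column, row] in pixels, amid what is visible of it).
- nets.silhouettes(camera, query): "mask" (420x560 bool, what is visible of it) and "xy" ([column, row] in pixels, amid what is visible of it).
The state is a dict: "time": time; "joint_pos": joint angles; "joint_velocities": joint speeds; "joint_efforts": joint torques, N m; "tool_pos": TCP position; "ee_rot": TCP orientation; "wrist_force": force on the tool from outside, world axes, zero at the start; "wrist_torque": the same for the moment, N m; "gripper_width": finger opening in m; "finger_force": force on a finger pad.
Only numpy, scipy, OpenCV 4.12 (cv2) and the standard library are available. Lean on these libraries where they do the work, as an engineer would, in place of code of your own. Each camera call takes 0.05 s, during which the arm holds its last target. There are 200 camera calls.

## Working session

There is one attempt and no reset: what is moved stays moved. The work goes in short steps, Python scripts to look and compute and a tool call to move; the robot and the scene stay as the last step left them, time stands still between calls to the robot, and variables do not carry over. Pictures are saved under pics/ and viewed, at most 10 in all, crops included, and the job is handed in when it is done.

Besides the shell and the picture viewer there is one more tool, called by a JSON object that holds its "name" and its "arguments", one argument or row to a line. send_rows: Moves the arm, as the interface text tells. Its arguments: {"type":"object","properties":{"motion":{"type":"array","items":{"type":"array","items":{"type":"number"}}},"grip_force":{"type":"number"}},"required":["motion"]}

```bash
mkdir -p pics; cat > h.py <<'E'
import numpy as np,cv2
from plant import get_state,optics,workorder,nets
def grab(n,f=None):
    im=optics.grab_frame(n)
    if f: cv2.imwrite('pics/'+f,im[:,:,::-1])
    return im
def cal(n):
    c=optics.calibration(n);return np.array(c['camera_matrix'],float),np.array(c['dist_coeffs'],float),np.array(c['eye'],float),np.array(c['attitude'],float)
def ray(n,xy):
    K,D,e,R=cal(n)
    p=cv2.undistortPoints(np.array([[xy]],float),K,D)[0,0]
    d=R@np.array([p[0],p[1],1.]);return e,d/np.linalg.norm(d)
def tri(a,b):
    e1,d1=ray('top',a);e2,d2=ray('side',b)
    s=np.linalg.lstsq(np.c_[d1,-d2],e2-e1,rcond=None)[0]
    p,q=e1+s[0]*d1,e2+s[1]*d2
    return (p+q)/2,np.linalg.norm(p-q)
def atz(n,xy,z):
    e,d=ray(n,xy);return e+d*(z-e[2])/d[2]
def proj(n,P):
    K,D,e,R=cal(n)
    return cv2.projectPoints(np.array(P,float).reshape(-1,3),cv2.Rodrigues(R.T)[0],-R.T@e,K,D)[0].reshape(-1,2)
E
python3 - <<'E'
from h import *
np.set_printoptions(precision=3,suppress=True)
for c in('top','side'): 
    grab(c,c+'0.png'); print(c,cal(c))
for q in ['knob_top','pin_top','lever_end','lever_pivot','stop','clamp_foot','workpiece']:
    r={}
    for c in('top','side'):
        l=nets.spot_in(c,q); r[c]=l
        print(q,c,[(np.round(x['xy'],1),round(x['conf'],2)) for x in l[:2]])
    if r['top'] and r['side']: print(tri(r['top'][0]['xy'],r['side'][0]['xy']))
s=get_state();print(s['time'],s['tool_pos'],s['ee_rot'])
E
```

```text
top (array([[453.768,   0.   , 277.945],
       [  0.   , 453.768, 199.993],
       [  0.   ,   0.   ,   1.   ]]), array([-0.15,  0.  ,  0.  ,  0.  ,  0.  ]), array([ 0.276, -0.176,  1.369]), array([[ 0.029, -0.989,  0.147],
       [-0.999, -0.032, -0.024],
       [ 0.028, -0.146, -0.989]]))
side (array([[495.034,   0.   , 277.385],
       [  0.   , 495.034, 211.749],
       [  0.   ,   0.   ,   1.   ]]), array([-0.026,  0.   ,  0.   ,  0.   ,  0.   ]), array([0.418, 0.767, 0.902]), array([[-0.998, -0.032,  0.054],
       [-0.062,  0.637, -0.769],
       [-0.01 , -0.77 , -0.637]]))
knob_top top [(array([298.1, 185.1]), 0.64)]
knob_top side [(array([268.8, 188.1]), 0.65)]
(array([ 0.508, -0.261,  0.127]), np.float64(0.008538349699438369))
pin_top top []
pin_top side []
lever_end top [(array([387.7, 199.1]), 0.59), (array([321.6, 185.6]), 0.51)]
lever_end side []
lever_pivot top [(array([291.3, 173.1]), 0.89), (array([252.4, 171.9]), 0.26)]
lever_pivot side [(array([251.1, 224.9]), 0.77)]
(array([ 0.562, -0.247,  0.01 ]), np.float64(0.0005750312996147534))
stop top [(array([287. , 173.8]), 0.84)]
stop side [(array([249.6, 227. ]), 0.87)]
(array([ 0.562, -0.234,  0.013]), np.float64(0.006441571382861991))
clamp_foot top [(array([171.5, 145.7]), 0.66)]
clamp_foot side []
workpiece top [(array([253. , 171.9]), 0.96), (array([297.8, 182.3]), 0.67)]
workpiece side [(array([246. , 250.1]), 0.56)]
(array([ 0.56 , -0.131,  0.027]), np.float64(0.00446435537727944))
0.8 [ 0.236 -0.524  0.205] [[ 0.912  0.41   0.   ]
 [ 0.41  -0.912 -0.   ]
 [-0.     0.    -1.   ]]
```

View pics/top0.png

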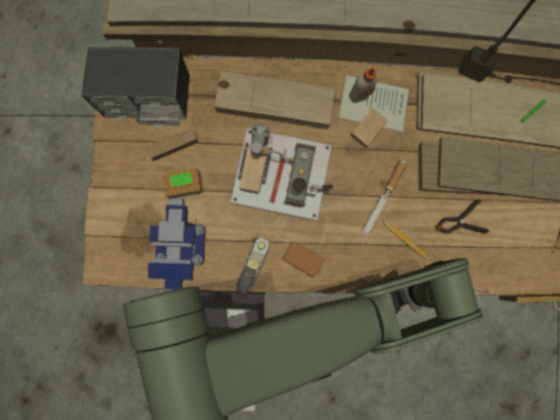

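View pics/side0.png

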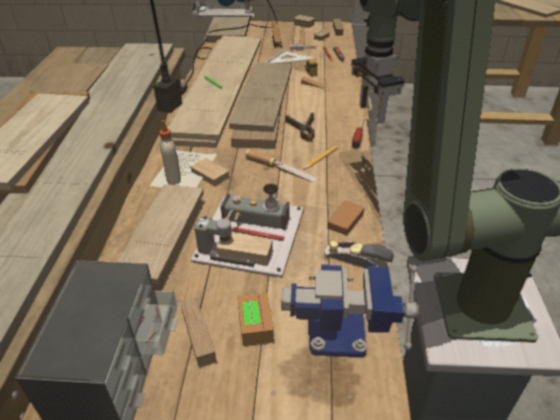

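The plate in the top view spans roughly (244,127), (331,139), (317,218) and (232,205), with the knob near (299,185) and the lever near (322,188). In the side view the knob is near (270,189). I'll enlarge both to mark the corners precisely.

```bash
python3 - <<'E'
import cv2,numpy as np
a=cv2.imread('pics/top0.png')[118:228,222:342]; b=cv2.imread('pics/side0.png')[175:275,188:312]
A=cv2.resize(a,None,fx=5,fy=5,interpolation=cv2.INTER_CUBIC);B=cv2.resize(b,None,fx=6,fy=6,interpolation=cv2.INTER_CUBIC)
for im,s,x0,y0 in((A,5,222,118),(B,6,188,175)):
    for x in range(-(-x0//10)*10,x0+im.shape[1]//s,10): cv2.putText(im,str(x),((x-x0)*s,8),0,.3,(0,0,255)); im[::4,(x-x0)*s]=(0,255,255)
    for y in range(-(-y0//10)*10,y0+im.shape[0]//s,10): cv2.putText(im,str(y),(0,(y-y0)*s),0,.3,(0,0,255)); im[(y-y0)*s,::4]=(0,255,255)
cv2.imwrite('pics/topc.png',A);cv2.imwrite('pics/sidec.png',B)
E
```

```text
(no output)
```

View pics/topc.png

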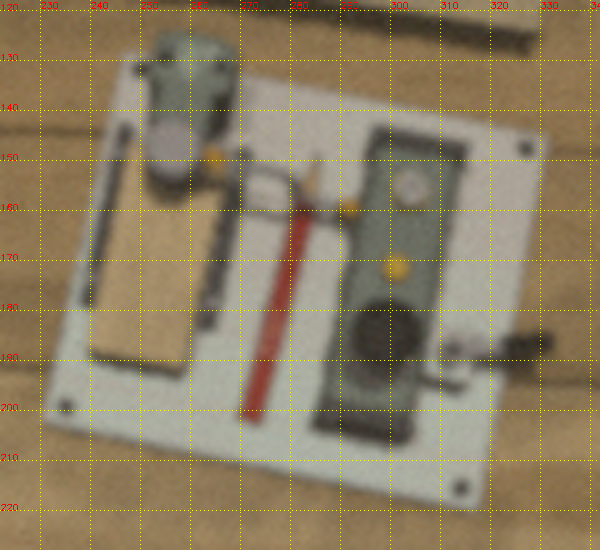

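View pics/sidec.png

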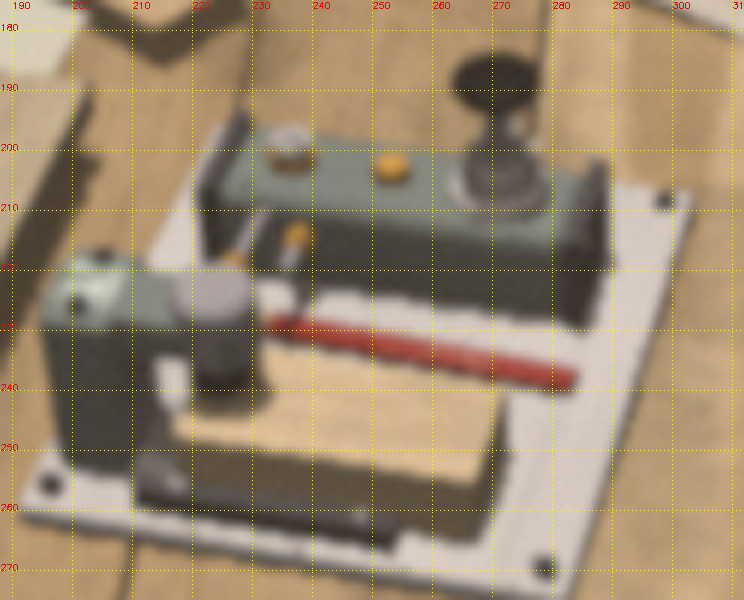

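```bash
cat > fit.py <<'E'
from h import *
from scipy.optimize import least_squares
np.set_printoptions(precision=4,suppress=True)
T=[((-120,125,12),(230,202.5)),((-120,-145,12),(317,219)),((120,-145,12),(330,143.5)),((120,125,12),(247,128)),((-45,-65,128),(298.8,184.8)),((52,-65,77),(302.5,155))]
S=[((-120,125,12),(283,275)),((-120,-145,12),(303.5,206.5)),((120,125,12),(191,260)),((-45,-65,128),(269.8,187.5)),((52,-65,77),(236.5,198))]
def W(p,P):
    P=np.array(P,float)/1e3;c,s=np.cos(p[2]),np.sin(p[2])
    return np.c_[p[0]+c*P[:,0]-s*P[:,1],p[1]+s*P[:,0]+c*P[:,1],P[:,2]]
def res(p,n,L): return (proj(n,W(p,[a for a,_ in L]))-[b for _,b in L])
for nm,f in(('both',lambda p:np.r_[res(p,'top',T).ravel(),res(p,'side',S).ravel()]),('top',lambda p:res(p,'top',T).ravel()),('side',lambda p:res(p,'side',S).ravel())):
    r=least_squares(f,[.55,-.2,-.15],loss='soft_l1');print(nm,r.x,r.cost)
    if nm=='both': p=r.x;print(res(p,'top',T));print(res(p,'side',S))
c,s=np.cos(p[2]),np.sin(p[2])
print('knob',W(p,[(-45,-65,130)]),'pivot',W(p,[(-35,-108,58)]),'stop',W(p,[(78,75,12)]))
print('knob tri',tri((298.8,184.8),(269.8,187.5)),'pin tri',tri((302.5,155),(236.5,198)))
def inv(q): d=q[:2]-p[:2];return np.array([c*d[0]+s*d[1],-s*d[0]+c*d[1]])*1e3
for t,xy,z in(('top',(239.5,188),.05),('top',(258.5,192.5),.05),('side',(271.5,241),.05),('side',(266.5,256),.05),('top',(329,186.5),.058),('top',(311,188),.058)):
    print(t,xy,'fixture mm',inv(atz(t,xy,z)))
E
python3 fit.py
```

```text
both [ 0.5626 -0.2061 -0.1602] 3.6211022435666327
[[-0.233   0.1865]
 [ 0.6453  0.661 ]
 [ 1.0221  0.5306]
 [-1.3753 -0.4428]
 [ 0.1544 -1.1766]
 [ 1.1152 -0.1362]]
[[ 0.3375  0.2049]
 [-0.1015  0.5647]
 [-0.4118  0.3588]
 [ 0.7614  0.1351]
 [-0.4474  0.2629]]
top [ 0.5624 -0.205  -0.1578] 2.6414232767349346
side [ 0.5627 -0.2073 -0.1612] 0.5224238436087638
knob [[ 0.5078 -0.2631  0.13  ]] pivot [[ 0.5108 -0.3071  0.058 ]] stop [[ 0.6515 -0.1445  0.012 ]]
knob tri (array([ 0.5071, -0.2629,  0.1279]), np.float64(0.005314533308399414)) pin tri (array([ 0.6018, -0.275 ,  0.0808]), np.float64(0.0004086366764355671))
top (239.5, 188) fixture mm [-76.4012 101.7563]
top (258.5, 192.5) fixture mm [-78.8444  44.1972]
side (271.5, 241) fixture mm [-73.6371  51.5509]
side (266.5, 256) fixture mm [-74.0198 106.2378]
top (329, 186.5) fixture mm [ -22.5813 -156.4939]
top (311, 188) fixture mm [ -37.3029 -104.9583]
```

The fixture pose fits consistently: (0.5626, -0.2061), yaw -9.2°. The heights check out too: knob measured at 128 mm and pin at 81 mm. The block's near face is at x ≈ -75 mm and the lever at about 0.28 rad, so I'll start moving.

{"name": "send_rows", "arguments": {
  "motion": [
    [0,0,0,0,6.7],
    [0,0,0,0,6.7],
    [0,0,0,0,6.7],
    [0,0,0,0,6.7],
    [0,0,0,0,6.6],
    [0,0.011,-0.0275,0,0],
    [0,0.011,-0.0275,0,0],
    [0,0.011,-0.0275,0,0]
  ],
  "grip_force": 20
}}

```text
time: 1.47
tool_pos: [0.2818, -0.4476, 0.2053]
ee_rot: [[0.987, -0.161, 0.0], [-0.161, -0.987, 0.0], [0.0, -0.0, -1.0]]
wrist_force: [0.4, 0.8, 0.1]
gripper_width: 0.0437
finger_force: 0.0
```

{"name": "send_rows", "arguments": {
  "motion": [
    [0,0.011,-0.0275,0,0],
    [0,0.011,-0.0275,0,0],
    [0,0.011,-0.0275,0,0],
    [0,0.011,-0.0275,0,0],
    [0,0.011,-0.0275,0,0],
    [0,0.011,-0.0275,0,0],
    [0,0.011,-0.0275,0,0],
    [0,0.011,-0.0275,0,0]
  ]
}}

```text
time: 2.13
tool_pos: [0.4042, -0.2438, 0.2057]
ee_rot: [[0.987, -0.16, 0.001], [-0.16, -0.987, -0.0], [0.001, 0.0, -1.0]]
wrist_force: [-0.3, 0.6, 0.4]
gripper_width: 0.0007
finger_force: 0.0
```

{"name": "send_rows", "arguments": {
  "motion": [
    [0,0.011,-0.0275,0,0],
    [0,0.011,-0.0275,0,0],
    [0,0.011,-0.0275,0,0],
    [0,0.011,-0.0275,0,0],
    [0,0.011,-0.027,0.02,0],
    [0,0,0,0.03,0],
    [0,0,0,0.03,0],
    [0,0,0,0.03,0]
  ]
}}

```text
time: 2.8
tool_pos: [0.4805, -0.118, 0.0949]
ee_rot: [[0.987, -0.158, 0.002], [-0.158, -0.987, -0.001], [0.002, 0.001, -1.0]]
wrist_force: [-0.1, 0.1, 0.3]
gripper_width: 0.0004
finger_force: 0.0
```

{"name": "send_rows", "arguments": {
  "motion": [
    [0,0,0,0.03,0],
    [0,0,0,0.03,0],
    [0,0.004,0,0,0],
    [0,0.004,0,0,0],
    [0,0.004,0,0,0],
    [0,0.004,0,0,0],
    [0,0.004,0,0,0],
    [0,0.004,0,0,0]
  ]
}}

```text
time: 3.47
tool_pos: [0.505, -0.123, 0.0372]
ee_rot: [[0.987, -0.159, 0.002], [-0.159, -0.987, -0.001], [0.003, 0.001, -1.0]]
wrist_force: [-0.8, 1.0, 0.4]
gripper_width: 0.0005
finger_force: 0.8
```

{"name": "send_rows", "arguments": {
  "motion": [
    [0,0.002,0,0,0],
    [0,0.002,0,0,0],
    [0,0.002,0,0,0],
    [0,0.001,0,0,0],
    [0,0,0,0,0]
  ]
}}

```text
time: 3.88
tool_pos: [0.5106, -0.1235, 0.0354]
ee_rot: [[0.987, -0.159, 0.0], [-0.159, -0.987, -0.0], [0.0, 0.0, -1.0]]
wrist_force: [-0.8, -0.1, 1.0]
gripper_width: 0.0007
finger_force: 0.2
```

{"name": "send_rows", "arguments": {
  "motion": [
    [0,0.0015,0,0,0],
    [0,0.001,0,0,0],
    [0,0.001,0,0,0],
    [0,0.001,0,0,0],
    [0,0,0,0,0]
  ]
}}

```text
time: 4.3
tool_pos: [0.5151, -0.1243, 0.0354]
ee_rot: [[0.987, -0.16, 0.0], [-0.16, -0.987, -0.0], [0.0, -0.0, -1.0]]
wrist_force: [-0.9, 0.1, -0.5]
gripper_width: 0.0005
finger_force: 0.1
```

{"name": "send_rows", "arguments": {
  "motion": [
    [0,0.001,0,0,0],
    [0,0,0,0,0]
  ]
}}

```text
time: 4.47
tool_pos: [0.516, -0.1244, 0.0354]
ee_rot: [[0.987, -0.16, 0.0], [-0.16, -0.987, -0.0], [0.0, 0.0, -1.0]]
wrist_force: [-0.3, -0.1, -0.4]
gripper_width: 0.0005
finger_force: 0.2
```

{"name": "send_rows", "arguments": {
  "motion": [
    [0,0.001,0,0,0],
    [0,0,0,0,0]
  ]
}}

```text
time: 4.63
tool_pos: [0.5167, -0.1245, 0.0354]
ee_rot: [[0.987, -0.159, -0.0], [-0.159, -0.987, 0.0], [-0.0, -0.0, -1.0]]
wrist_force: [-1.4, 1.2, -0.1]
gripper_width: 0.0001
finger_force: 0.5
```

{"name": "send_rows", "arguments": {
  "motion": [
    [0,0.001,0,0,0],
    [0,0.001,0,0,0],
    [0,0,0,0,0]
  ]
}}

```text
time: 4.88
tool_pos: [0.5168, -0.1245, 0.0352]
ee_rot: [[0.987, -0.159, -0.005], [-0.159, -0.987, 0.001], [-0.005, -0.0, -1.0]]
wrist_force: [-6.4, 0.5, 5.7]
gripper_width: 0.0007
finger_force: 3.1
```

```bash
python3 - <<'E'
from h import *
for c,(x,y,w,h) in (('side',(188,175,124,100)),):
    a=grab(c)[y:y+h,x:x+w,::-1]; cv2.imwrite('pics/s1.png',cv2.resize(a,None,fx=6,fy=6,interpolation=cv2.INTER_CUBIC))
print(get_state()['wrist_force'])
E
```

```text
[-6.0728474   1.15095208  4.56269637]
```

View pics/s1.png

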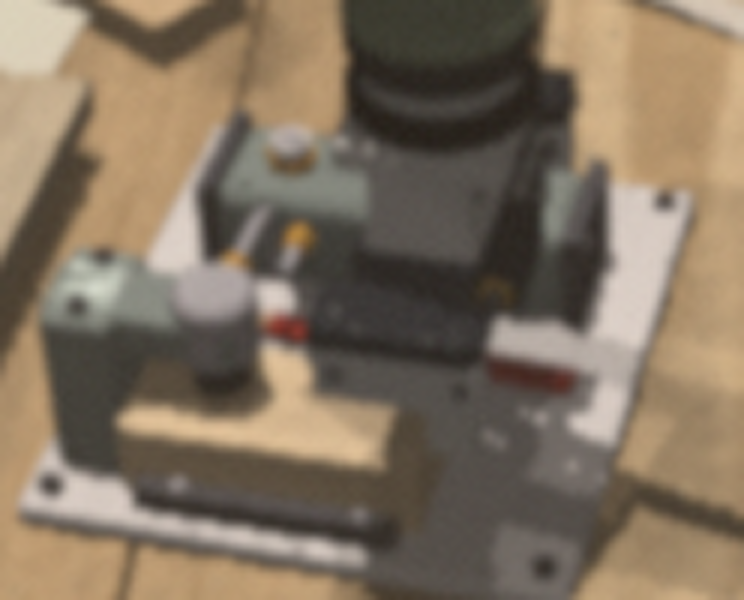

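The block is home: the force jumped to about 6 N with no further motion, and the picture shows it up against the column under the ram. Next is the lever.

{"name": "send_rows", "arguments": {
  "motion": [
    [0,-0.015,0,0,0],
    [0,-0.01,0,-0.01,0],
    [0,0,0,-0.035,0],
    [0,0,0,-0.04,0],
    [0,0,0,-0.04,0],
    [0,0,0.03,0,0],
    [0,0.005,0.03,0,0],
    [0,0.005,0.03,0,0]
  ]
}}

```text
time: 5.6
tool_pos: [0.4911, -0.2126, 0.1625]
ee_rot: [[0.987, -0.158, 0.005], [-0.158, -0.987, -0.003], [0.005, 0.002, -1.0]]
wrist_force: [-0.4, 0.8, 0.4]
gripper_width: 0.0002
finger_force: 0.0
```

{"name": "send_rows", "arguments": {
  "motion": [
    [0,0.003,0.03,0,0],
    [0,0,0.03,0,0],
    [0,0,0.03,0,0],
    [0,0,0.03,0,0],
    [0,0,0.023,0,0],
    [0,0,0,0.035,0],
    [0,0,0,0.035,0],
    [0,0,0,0,0]
  ]
}}

```text
time: 6.27
tool_pos: [0.4657, -0.3498, 0.0835]
ee_rot: [[0.987, -0.161, -0.009], [-0.161, -0.987, 0.009], [-0.01, -0.008, -1.0]]
wrist_force: [-1.4, 1.0, -1.7]
gripper_width: 0.0006
finger_force: 0.0
```

{"name": "send_rows", "arguments": {
  "motion": [
    [0,0,0,0.02,0],
    [0,0,0,0.0135,0],
    [0,0.01,0,0,0],
    [0,0.01,0,0,0],
    [0,0.01,0,0,0],
    [0,0.004,0,0,0],
    [0,0.006,0,0,0],
    [0,0.006,0,0,0]
  ]
}}

```text
time: 6.93
tool_pos: [0.5161, -0.3606, 0.058]
ee_rot: [[0.987, -0.159, 0.0], [-0.159, -0.987, -0.001], [0.001, 0.001, -1.0]]
wrist_force: [-2.0, 0.2, 0.6]
gripper_width: 0.0005
finger_force: 0.8
```

{"name": "send_rows", "arguments": {
  "motion": [
    [0,0.0045,-0.001,0,0],
    [0,0.0045,-0.001,0,0],
    [0,0.0045,-0.002,0,0],
    [0,0.004,-0.0025,0,0],
    [0,0.004,-0.003,0,0],
    [0,0.004,-0.003,0,0]
  ]
}}

```text
time: 7.43
tool_pos: [0.5426, -0.3519, 0.0569]
ee_rot: [[0.987, -0.16, -0.0], [-0.16, -0.987, -0.0], [-0.0, 0.0, -1.0]]
wrist_force: [-1.4, -0.5, 0.8]
gripper_width: 0.0004
finger_force: 0.9
```

{"name": "send_rows", "arguments": {
  "motion": [
    [0,0.001,-0.003,0.002,0],
    [0,0.001,-0.003,0.003,0],
    [0,0.001,-0.003,0,0],
    [0,0.001,-0.003,0,0],
    [0,0.001,-0.002,0,0],
    [0,0,0,0,0]
  ]
}}

```text
time: 7.93
tool_pos: [0.5506, -0.3391, 0.0525]
ee_rot: [[0.987, -0.159, 0.002], [-0.159, -0.987, -0.001], [0.002, 0.001, -1.0]]
wrist_force: [0.3, -1.7, 1.2]
gripper_width: 0.0005
finger_force: 0.6
```

{"name": "send_rows", "arguments": {
  "motion": [
    [0,0,-0.0015,0,0],
    [0,0,-0.001,0,0],
    [0,0,0,0,0]
  ]
}}

```text
time: 8.18
tool_pos: [0.55, -0.3378, 0.0519]
ee_rot: [[0.987, -0.16, 0.001], [-0.16, -0.987, -0.003], [0.001, 0.002, -1.0]]
wrist_force: [-0.0, -4.4, -0.7]
gripper_width: 0.0004
finger_force: 2.3
```

{"name": "send_rows", "arguments": {
  "motion": [
    [0,0,-0.001,0,0],
    [0,0,-0.001,0,0],
    [0,0,0,0,0]
  ]
}}

```text
time: 8.43
tool_pos: [0.5501, -0.3376, 0.0521]
ee_rot: [[0.987, -0.16, 0.001], [-0.16, -0.987, -0.005], [0.002, 0.005, -1.0]]
wrist_force: [0.1, -9.4, -0.1]
gripper_width: 0.0003
finger_force: 4.1
```

{"name": "send_rows", "arguments": {
  "motion": [
    [0,0,0.014,0,0],
    [0,0,0.01,-0.005,0],
    [0,0,0,-0.035,0],
    [0,0,0,-0.035,0],
    [0,0,0,-0.035,0],
    [0,-0.018,-0.03,0,0],
    [0,-0.018,-0.03,0,0],
    [0,-0.018,-0.03,0,0]
  ]
}}

```text
time: 9.1
tool_pos: [0.5068, -0.2602, 0.1627]
ee_rot: [[0.987, -0.161, 0.001], [-0.161, -0.987, 0.001], [0.0, -0.001, -1.0]]
wrist_force: [-0.7, 0.9, -0.6]
gripper_width: 0.0003
finger_force: 0.0
```

{"name": "send_rows", "arguments": {
  "motion": [
    [0,0,0,0,0],
    [0,0,0,0,0]
  ]
}}

```text
time: 9.27
tool_pos: [0.5063, -0.2589, 0.1615]
ee_rot: [[0.987, -0.158, -0.002], [-0.158, -0.987, 0.002], [-0.002, -0.002, -1.0]]
wrist_force: [-0.1, -0.3, 0.5]
gripper_width: 0.0006
finger_force: 0.0
```

{"name": "send_rows", "arguments": {
  "motion": [
    [0,0.003,0.004,0.01,0],
    [0,0,0,0.015,0],
    [0,0,0,0.006,0],
    [0,0,0,0.006,0],
    [0,0,0,0.005,0],
    [0,0,0,0.005,0],
    [0,0,0,0.004,0],
    [0,0,0,0.004,0]
  ]
}}

```text
time: 9.93
tool_pos: [0.5106, -0.2671, 0.1096]
ee_rot: [[0.987, -0.16, 0.001], [-0.16, -0.987, -0.001], [0.001, 0.001, -1.0]]
wrist_force: [-4.9, 1.8, 18.9]
gripper_width: 0.0005
finger_force: 9.3
```

{"name": "send_rows", "arguments": {
  "motion": [
    [0,0,0,0.002,0],
    [0,0,0,0,0]
  ]
}}

```text
time: 10.1
tool_pos: [0.5109, -0.2673, 0.1071]
ee_rot: [[0.987, -0.16, 0.002], [-0.16, -0.987, -0.002], [0.002, 0.001, -1.0]]
wrist_force: [-1.6, 0.9, 9.2]
gripper_width: 0.0002
finger_force: 4.6
```

{"name": "send_rows", "arguments": {
  "motion": [
    [0,0,0,0.002,0],
    [0,0,0,0.001,0],
    [0,0,0,0,0]
  ]
}}

```text
time: 10.35
tool_pos: [0.511, -0.2673, 0.105]
ee_rot: [[0.987, -0.16, 0.002], [-0.16, -0.987, -0.002], [0.002, 0.001, -1.0]]
wrist_force: [-4.5, 2.0, 14.9]
gripper_width: 0.0007
finger_force: 7.5
```

{"name": "send_rows", "arguments": {
  "motion": [
    [0,0,0,-0.02,0],
    [0,0,0,-0.014,0],
    [0,-0.002,-0.003,0,0],
    [0,0,0,0,0],
    [0,0,0,0,0],
    [0,0,0,0,0],
    [0,0,0,0,0],
    [0,0,0,0,0]
  ]
}}

```text
time: 11.02
tool_pos: [0.5078, -0.2616, 0.1349]
ee_rot: [[0.987, -0.159, -0.001], [-0.159, -0.987, 0.001], [-0.002, -0.001, -1.0]]
wrist_force: [0.5, -0.8, -0.7]
gripper_width: 0.0004
finger_force: 0.0
```

{"name": "send_rows", "arguments": {
  "motion": [
    [0,0,0,0.005,0],
    [0,0,0,0.006,0],
    [0,0,0,0.006,0],
    [0,0,0,0.006,0],
    [0,0,0,0.006,0],
    [0,0,0,0.005,0],
    [0,0,0,0,0],
    [0,0,0,0,0]
  ]
}}

```text
time: 11.68
tool_pos: [0.5097, -0.2627, 0.105]
ee_rot: [[0.987, -0.159, 0.003], [-0.159, -0.987, -0.002], [0.003, 0.002, -1.0]]
wrist_force: [-2.9, 2.5, 14.7]
gripper_width: 0.0005
finger_force: 7.1
```

{"name": "send_rows", "arguments": {
  "motion": [
    [0,0,0,-0.02,0],
    [0,0,0,-0.014,0],
    [0,0,0,0,0],
    [0,0,0,0,0],
    [0,0,0,0,0],
    [0,0,0,0,0],
    [0,0,0,0,0],
    [0,0,0,0,0]
  ]
}}

```text
time: 12.35
tool_pos: [0.5077, -0.2615, 0.1348]
ee_rot: [[0.987, -0.16, -0.002], [-0.16, -0.987, 0.001], [-0.002, -0.001, -1.0]]
wrist_force: [-0.0, 0.4, 0.4]
gripper_width: 0.0009
finger_force: 0.0
```

{"name": "send_rows", "arguments": {
  "motion": [
    [0,0,0,0.005,0],
    [0,0,0,0.006,0],
    [0,0,0,0.006,0],
    [0,0,0,0.006,0],
    [0,0,0,0.006,0],
    [0,0,0,0.005,0],
    [0,0,0,0,0],
    [0,0,0,0,0]
  ]
}}

```text
time: 13.02
tool_pos: [0.5092, -0.2625, 0.105]
ee_rot: [[0.987, -0.159, 0.002], [-0.159, -0.987, -0.001], [0.002, 0.001, -1.0]]
wrist_force: [-3.4, 2.4, 15.0]
gripper_width: 0.0007
finger_force: 7.7
```

{"name": "send_rows", "arguments": {
  "motion": [
    [0,0,0,-0.02,0],
    [0,0,0,-0.014,0],
    [0,0,0,0,0],
    [0,0,0,0,0],
    [0,0,0,0,0],
    [0,0,0,0,0],
    [0,0,0,0,0],
    [0,0,0,0,0]
  ]
}}

```text
time: 13.68
tool_pos: [0.5077, -0.2615, 0.1348]
ee_rot: [[0.987, -0.159, -0.002], [-0.159, -0.987, 0.001], [-0.002, -0.001, -1.0]]
wrist_force: [-0.0, -0.1, -0.5]
gripper_width: 0.0005
finger_force: 0.0
```

{"name": "send_rows", "arguments": {
  "motion": [
    [0,0,0,0.006,0],
    [0,0,0,0.006,0],
    [0,0,0,0.006,0],
    [0,0,0,0.006,0],
    [0,0,0,0.006,0],
    [0,0,0,0.005,0],
    [0,0,0,0.001,0],
    [0,0,0,0,0]
  ]
}}

```text
time: 14.35
tool_pos: [0.5095, -0.2627, 0.1049]
ee_rot: [[0.987, -0.159, 0.002], [-0.159, -0.987, -0.002], [0.003, 0.001, -1.0]]
wrist_force: [-7.0, 5.3, 23.9]
gripper_width: 0.0004
finger_force: 11.9
```

{"name": "send_rows", "arguments": {
  "motion": [
    [0,0,0,-0.02,0],
    [0,0,0,-0.016,0],
    [0,0,0,0,0],
    [0,0,0,0,0],
    [0,0,0,0,0],
    [0,0,0,0,0],
    [0,0,0,0,0],
    [0,0,0,0,0]
  ]
}}

```text
time: 15.02
tool_pos: [0.5076, -0.2615, 0.1347]
ee_rot: [[0.987, -0.16, -0.002], [-0.159, -0.987, 0.001], [-0.002, -0.001, -1.0]]
wrist_force: [0.2, -0.6, -0.4]
gripper_width: 0.0005
finger_force: 0.0
```

{"name": "send_rows", "arguments": {
  "motion": [
    [0,0,0,0.006,0],
    [0,0,0,0.006,0],
    [0,0,0,0.006,0],
    [0,0,0,0.006,0],
    [0,0,0,0.006,0],
    [0,0,0,0.005,0],
    [0,0,0,0.002,0],
    [0,0,0,0,0]
  ]
}}

```text
time: 15.68
tool_pos: [0.5095, -0.2626, 0.1048]
ee_rot: [[0.987, -0.159, 0.002], [-0.159, -0.987, -0.002], [0.002, 0.001, -1.0]]
wrist_force: [-9.1, 4.9, 28.6]
gripper_width: 0.0004
finger_force: 14.5
```

{"name": "send_rows", "arguments": {
  "motion": [
    [0,0,0,-0.02,0],
    [0,0,0,-0.017,0],
    [0,0,0,0,0],
    [0,0,0,0,0],
    [0,0,0,0,0],
    [0,0,0,0,0],
    [0,0,0,0,0],
    [0,0,0,0,0]
  ]
}}

```text
time: 16.35
tool_pos: [0.5075, -0.2615, 0.1346]
ee_rot: [[0.987, -0.159, -0.002], [-0.159, -0.987, 0.001], [-0.002, -0.001, -1.0]]
wrist_force: [-0.0, -0.7, -0.4]
gripper_width: 0.0006
finger_force: 0.0
```

A sixth stroke is harmless and covers any shortfall. After it I'll retreat and check.

{"name": "send_rows", "arguments": {
  "motion": [
    [0,0,0,0.006,0],
    [0,0,0,0.006,0],
    [0,0,0,0.006,0],
    [0,0,0,0.006,0],
    [0,0,0,0.006,0],
    [0,0,0,0.005,0],
    [0,0,0,0.002,0],
    [0,0,0,0,0]
  ]
}}

```text
time: 17.02
tool_pos: [0.5091, -0.2624, 0.1048]
ee_rot: [[0.987, -0.159, 0.001], [-0.159, -0.987, -0.001], [0.001, 0.001, -1.0]]
wrist_force: [-10.1, 7.6, 30.4]
gripper_width: 0.0006
finger_force: 15.0
```

{"name": "send_rows", "arguments": {
  "motion": [
    [0,0,0,-0.02,0],
    [0,0,0,-0.03,0],
    [0,0,0,-0.03,0],
    [0,0,0,-0.03,0],
    [0,-0.01,0.025,0,0],
    [0,-0.015,0.03,0,0],
    [0,-0.015,0.03,0,0],
    [0,-0.015,0.03,0,0]
  ]
}}

```text
time: 17.68
tool_pos: [0.4348, -0.3673, 0.2084]
ee_rot: [[0.987, -0.158, -0.0], [-0.158, -0.987, 0.0], [-0.0, -0.0, -1.0]]
wrist_force: [1.0, -0.3, 0.2]
gripper_width: 0.0001
finger_force: 0.0
```

{"name": "send_rows", "arguments": {
  "motion": [
    [0,-0.012,0.03,0,0],
    [0,-0.012,0.03,0,0],
    [0,-0.012,0.03,0,0],
    [0,-0.012,0.03,0,0],
    [0,-0.012,0.03,0,0],
    [0,-0.012,0.02,0,0],
    [0,0,0,0,0],
    [0,0,0,0,0]
  ]
}}

```text
time: 18.35
tool_pos: [0.3364, -0.5235, 0.2077]
ee_rot: [[0.987, -0.162, -0.0], [-0.162, -0.987, 0.002], [-0.001, -0.002, -1.0]]
wrist_force: [-0.2, 0.8, -0.6]
gripper_width: 0.0004
finger_force: 0.0
```

```bash
python3 - <<'E'
import cv2,numpy as np
from h import *
a=grab('top')[118:228,222:342,::-1]; b=grab('side')[175:275,188:312,::-1]
A=cv2.resize(a,(390,358),interpolation=cv2.INTER_CUBIC);B=cv2.resize(b,(400,358),interpolation=cv2.INTER_CUBIC)
cv2.imwrite('pics/end.png',np.hstack([A,B]))
print(get_state()['time'])
E
```

```text
18.45
```

View pics/end.png

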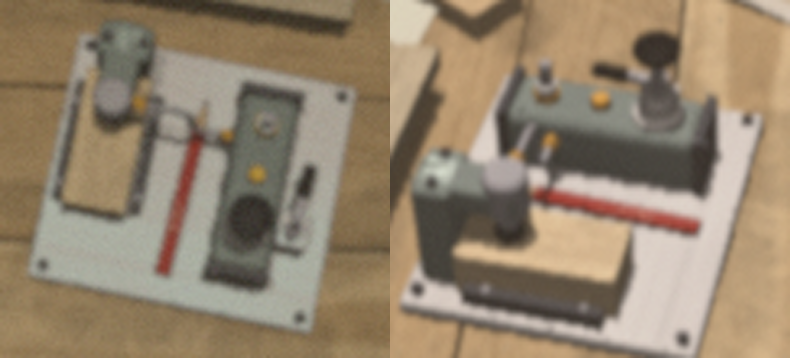

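The end picture shows the pin standing out with the dark ring at its foot (right half, about (545,75)). The lever lies parallel to the reservoir at (303,190), and the foot is on the block, which is home against the column.

```bash
python3 -c "
from plant import workorder;print(workorder.job_done())"
```

```text
the job is handed in; nothing more can be done
None
```

The job is handed in at about 18.5 s: the block is home against the stop, the lever is closed, and after six full strokes the indicator pin is fully out with the ram on the block and the robot clear of everything.

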